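# Swing down the cabinet hatch with the hook pole

## Robot

A 7-joint arm with a two-finger parallel gripper is mounted at the origin on a cart in front of the work surface, level with it; the furniture and walls round the work are solid. World frame = base frame: x ahead of the robot, y to its left, z up, the work surface at z = 0. Lengths are in m, angles in rad, forces in N, time in s.
With the tool pointing down it reaches from about 0.35 to 0.9 m from the base axis. Payload 7.2 kg.
Tool frame: the origin (TCP) lies on the centre line of the jaws, within the pads' length; the fingertips stand 17 mm ahead of it and the grasp point (between the pads) lies 2 mm behind it; z points along the fingers, x is the direction in which the jaws open and shut, and the axes are right-handed (so a half turn about z gives the same grasp; the last joint's range is limited). The gripper opens to 85 mm and grips with 20 to 120 N. Pads are 22 mm wide; open, the fingers measure 114 mm over their backs; the gripper's body (76 mm by 85 mm) begins 54 mm behind the grasp point. The pads swing forward as they close: fully open they stand 13 mm farther back than shut.
Start: joints at [-1.217, 0.411, -0.013, 1.596, 0.006, 1.134, -0.082], TCP at [0.256, 0.57, 0.248] pointing down, gripper open.
Joint ranges: [-2.95, 2.95], [-0.29, 1.99], [-1.47, 1.44], [0.14, 2.54], [-1.03, 4.17], [0.13, 1.85], [-2.86, 2.86]. Speed limits (rad/s): [2.39, 2.39, 3.01, 3.01, 3.14, 3.14, 3.14].

## Interface

Orientations are given as a 3x3 rotation matrix whose columns are the frame's x, y, z axes.
In Python, from workcell import * gives the robot as it stands.
- The arm moves only by the tool servo_tool, never from a script. Its argument "motion" is one flat list of numbers, 7 for each row, row after row: the shift along the tool's x, y, z in m, then the turn, a rotation vector about the tool's x, y, z in degrees, then the finger opening in m, from 0 to 0.0854. In form: [x, y, z, wx, wy, wz, claw, x, y, z, wx, wy, wz, claw, ...]. A call has 1 to 10 rows; each row shifts and turns the pose as measured when the row begins, along the tool's axes as they then stand; what a row does not reach is not made up. A row lasts 1/12 s, in which the tool goes at most 41.7 mm and 7.16 degrees, less where a joint would pass 70% of its speed; a pose out of reach is approached as far as the arm can. A call with a gripper value outside its range is refused whole. The fingers move at their own pace and stop on an object; "grip_force" is the grip in N (left out, the last holds). Time passes only in rows, so rows that do not move let the fingers close. It gives the time, the measured TCP pose, the force and the opening at its end, in the units of the state.
- get_obs(): the state, without advancing time (a new reading comes with each control period).
- read_camera(name): name is "scene" or "top" or "wrist"; returns (picture, depth): 480x640x3 uint8, red, green, blue; 480x640 float32, m along the optical axis (not along the pixel's ray), 0 where there is no reading.
- get_calibration(name): a dict with "vertical_fov" (degrees; the focal length in pixels is half the picture's height over the tangent of half this angle, whatever the lens; pixels are square), "cx", "cy" (the principal point, pixels), "pose" (4x4, takes a point from camera to world coordinates). Camera axes: x right, y up, looking along -z (the intrinsics and any distortion apply to the point x, -y, -z); pixel columns grow to the right and rows downward; lengths in m; the calibration is good to about 2 mm. A picture is of the moment at which its call begins: read the wrist's pose just before it. get_calibration takes no time and is no camera call; for the wrist camera it gives the pose at the moment of the call.
- finish_job(): hands the job in, once; it reports no verdict.
The state is a dict: "clock": time; "joints": joint angles; "qd": joint speeds; "effort": joint torques, N m; "eef_pos": TCP position; "eef_rot": TCP orientation; "force": force on the tool from outside, world axes, zero at the start; "ft_torque": the same for the moment, N m; "grip_width": finger opening in m.
Only numpy, scipy, OpenCV 4.12 (cv2) and the standard library are available. Lean on these libraries where they do the work, as an engineer would, in place of code of your own. Each camera call takes 0.05 s, during which the arm holds its last target. There are 200 camera calls.

## Task

Take the orange-gripped hook pole from its stand, pass its hook through the steel eye on top of the blue cabinet hatch and use it to swing the stiff hatch down until it sits firmly on the rubber cap of the stop post, pulling it well onto the cap (about 8 to 12 N) but never hard (over 25 N). Where the stop is set differs each time and has to be felt. Then unhook, leaving the hatch resting on the cap, and hang the pole upright in the fork of its stand again; touch the hatch with nothing but the pole and leave the objects around where they are.

Things in the scene. Friction and masses are not known exactly. Their poses are not given: they have to be found in the camera images.
- pole: Hook pole, 0.12 kg, hanging upright in the stand's fork. Origin at the centre of its orange square grip (22 x 22 mm, 56 mm high, z up along the pole). Under the grip is a round steel collar 36 mm across and 4 mm thick, its underside 32 mm below the origin; a round steel shaft 9 mm across runs down from it to the hook, a straight pin 6 mm thick with a round end, 117 mm below the origin, that points 28 mm sideways along the pole's +y axis.
- hook_tip (a point): Tip of the hook pin (centre of its round end): 28 mm along the pole's +y and 117 mm below the centre of the grip. The pin runs from here back along -y to the shaft.
- stand: Fixed dark steel stand. Origin on the bench under the hanging place; foot 130 x 90 mm; x points to the column behind (50 mm behind the origin), the fork opens to -x.
- stand_seat (a point): Where the centre of the collar's underside rests: middle of the fork, on the top of its two prongs, 150 mm above the bench. The slot between the prongs is 16 mm wide and runs along the stand's x, open at -x; the prongs end 26 mm in front of this point with a 4 mm high lip, so the pole must be raised at least 8 mm before it moves out or in along x. The pin is too long to be drawn up between the prongs.
- cabinet: Fixed grey parts cabinet, 180 mm wide (y), 130 mm deep, 205 mm high. Origin on the bench below the hinge of its hatch; the hatch faces -x.
- hatch: Blue drop-down hatch, 160 mm wide, 98 mm long, 10 mm thick. Origin in the middle of its hinge axis, 100 mm above the bench; hinge axis along y; its z axis points from the hinge to its upper edge (upright when closed; it starts closed or up to 0.25 rad open) and swings over to the cabinet's -x as it opens. Stiff hinge: about 3 N at the eye moves it, and it stays where it is left.
- hatch_eye (a point): Centre of the steel eye ring on the upper edge of the hatch, 115 mm from the hinge axis. Clear opening 18 mm, bar 5 mm thick, hole axis along the hinge (y); the hatch's edge is 17 mm from this point. Axes are those of the hatch. It stands clear on both sides: the pin can enter along y from either side, and is through when its tip is at least 4 mm past this point.
- stay: Fixed stop post that stands on the bench 75 mm in front of the hinge. Origin at the centre of its foot. Its screw-adjusted sprung rubber cap (2.5 N per mm) is set anew each time and catches the hatch somewhere between about 1.1 and 1.45 rad of opening: this is not measured and has to be felt. Right is a force of 6 to 20 N on the cap, kept for a moment; over 25 N is too hard.
- tape_roll: Bystander: yellow roll of tape, 63 mm across, 19 mm high. Origin under its centre.
- mic_sleeve: Bystander: upright black tube with a brown end, 36 mm across, 104 mm high. Origin under its centre.
- marker: Bystander: small white cylinder with a narrower end, 50 mm long, 17 mm thick. Origin under its centre.
There are look-alikes about, which are no part of the job. There is more than one size of the cabinet; the job needs the larger.

How it is judged:
By the outcome, as a careful person would: the job done as asked, in the order asked, and still so for the second after the job is handed in, with the robot touching nothing.
It also fails if it takes over 72 s, if anything falls off the work surface, if the arm or the gripper's body presses on something with over 40 N, if the wrist force passes 120 N, or if a joint passes its speed limit or range.

## Working session

There is one attempt and no reset: what is moved stays moved. The work goes in short steps, Python scripts to look and compute and a tool call to move; the robot and the scene stay as the last step left them, time stands still between calls to the robot, and variables do not carry over. Pictures are saved under pics/ and viewed, about 8 in all and at most 12, crops included, and the job is handed in when it is done.

Besides the shell and the picture viewer there is one more tool, called after "Call:" by a JSON object that holds its "method" and its "body", one argument or row to a line. servo_tool: Moves the arm, as the interface text tells. Its arguments: {"type":"object","properties":{"motion":{"type":"array","items":{"type":"number"}},"grip_force":{"type":"number"}},"required":["motion"]}

```bash
mkdir -p pics; ls; cat > h.py <<'E'
from workcell import *
import numpy as np, cv2
def cal(n):
    c=get_calibration(n); f=240/np.tan(np.radians(c["vertical_fov"])/2); return c,f
def cloud(n,save=None):
    c,f=cal(n); im,d=read_camera(n)
    v,u=np.mgrid[0:480,0:640]
    P=np.stack([(u-c["cx"])/f*d,-(v-c["cy"])/f*d,-d],-1)
    W=P@c["pose"][:3,:3].T+c["pose"][:3,3]; W[d==0]=np.nan
    if save: cv2.imwrite(save,im[...,::-1])
    return im,d,W
E
python3 - <<'E'
from h import *
o=get_obs();print({k:np.round(v,3) for k,v in o.items()})
for n in("scene","top"):
    print({k:(np.round(v,4).tolist() if not isinstance(v,str) else v) for k,v in get_calibration(n).items()})
    im,d,W=cloud(n,f"pics/{n}0.png"); np.savez(f"{n}0.npz",im=im,d=d,W=W)
E
```

```text
pics
{'clock': np.float64(0.0), 'joints': array([-1.217,  0.412, -0.013,  1.597,  0.006,  1.134, -0.082]), 'qd': array([ 0.   ,  0.001,  0.   , -0.   , -0.   ,  0.   , -0.001]), 'effort': array([ 1.0000e-03, -6.0064e+01,  6.8200e-01, -2.9941e+01,  1.4000e-02,
        1.1000e-02, -0.0000e+00]), 'eef_pos': array([0.256, 0.57 , 0.247]), 'eef_rot': array([[ 0.409,  0.912, -0.001],
       [ 0.912, -0.409, -0.001],
       [-0.002,  0.   , -1.   ]]), 'force': array([0.341, 0.181, 0.811]), 'ft_torque': array([-0.036,  0.039, -0.   ]), 'grip_width': np.float64(0.086)}
{'vertical_fov': 49.3424, 'cx': 324.0624, 'cy': 236.7522, 'pose': [[0.4626, 0.4241, -0.7785, -0.1483], [-0.8865, 0.2137, -0.4103, -0.5069], [-0.0077, 0.88, 0.4749, 0.6038], [0.0, 0.0, 0.0, 1.0]]}
{'vertical_fov': 43.4797, 'cx': 326.9863, 'cy': 233.2493, 'pose': [[0.002, 0.9948, -0.1016, 0.4297], [-0.9999, 0.0007, -0.0127, -0.1137], [-0.0125, 0.1016, 0.9947, 1.5849], [0.0, 0.0, 0.0, 1.0]]}
```

View pics/scene0.png

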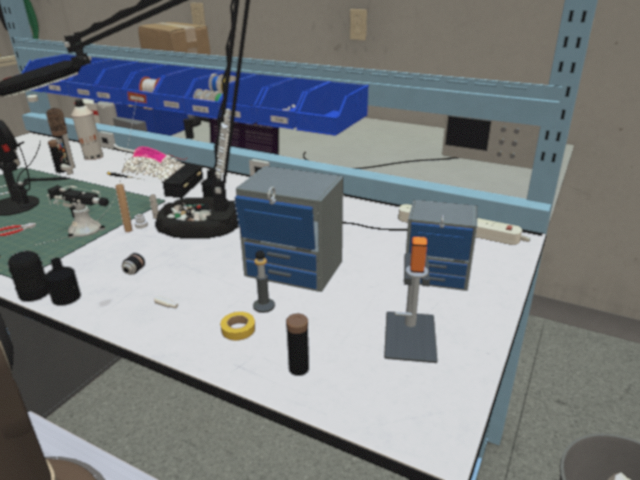

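View pics/top0.png

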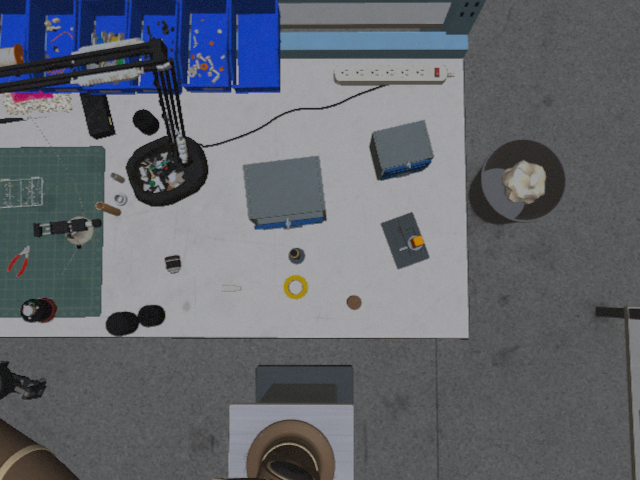

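```bash
python3 - <<'E'
from h import *
S=np.load("scene0.npz");T=np.load("top0.npz")
a=cv2.resize(S["im"][215:375,370:470],None,fx=3.7,fy=3.7,interpolation=3)
b=cv2.resize(T["im"][200:280,370:440],None,fx=5.5,fy=5.5,interpolation=3)
c=np.zeros((592,400,3),np.uint8);c[:min(592,a.shape[0]),:a.shape[1]]=a[:592]
e=np.zeros((592,400,3),np.uint8);e[:b.shape[0],:b.shape[1]]=b
cv2.imwrite("pics/crop1.png",np.hstack([c,e])[...,::-1])
for nm,D in(("scene",S),("top",T)):
    im=D["im"].astype(int);W=D["W"];r,g,bl=im[...,0],im[...,1],im[...,2]
    z=W[...,2]
    def rep(n,m):
        m=m&np.isfinite(z)
        if m.sum()<5: print(nm,n,m.sum());return
        p=W[m];print(nm,n,m.sum(),"med",np.round(np.median(p,0),3),"lo",np.round(np.percentile(p,3,0),3),"hi",np.round(np.percentile(p,97,0),3))
    ok=(W[...,0]<0.95)&(W[...,1]<0.3)&(W[...,1]>-0.55)
    rep("orange",(r>180)&(g>60)&(g<150)&(bl<70)&ok&(z>0.1))
    rep("yellow",(r>170)&(g>140)&(bl<90)&ok&(z<0.1))
    rep("cabtop",(z>0.19)&(z<0.22)&ok&(W[...,1]>-0.25))
    m=(z>0.19)&(z<0.22)&ok&(W[...,1]>-0.25)&(W[...,1]<0.2)
    ct=max(cv2.findContours(m.astype(np.uint8),0,2)[0],key=cv2.contourArea)
    print("cabtop rect",cv2.minAreaRect(W[...,:2][m].astype(np.float32)),cv2.contourArea(ct))
    m=(z>0.145)&(z<0.26)&ok&(W[...,1]<-0.28)&(W[...,0]<0.62)
    rep("fork",m)
    m=(abs(z-0.005)<0.01)&(r<90)&(W[...,1]<-0.28)&(W[...,1]>-0.5)&(W[...,0]<0.65)&(W[...,0]>0.35)
    rep("foot",m)
    print(cv2.minAreaRect(W[...,:2][m].astype(np.float32)))
E
```

```text
scene orange 73 med [ 0.552 -0.305  0.21 ] lo [ 0.545 -0.314  0.209] hi [ 0.562 -0.296  0.212]
scene yellow 281 med [ 0.446 -0.016  0.02 ] lo [ 0.423 -0.04   0.017] hi [0.476 0.014 0.022]
scene cabtop 4000 med [ 0.646 -0.02   0.206] lo [ 0.021 -0.086  0.192] hi [0.772 0.24  0.217]
cabtop rect ((0.3794907033443451, -0.02960394322872162), (0.7379330396652222, 0.18135955929756165), 6.3796892166137695) 3131.0
scene fork 857 med [ 0.547 -0.307  0.168] lo [ 0.529 -0.326  0.147] hi [ 0.59  -0.285  0.211]
scene foot 1706 med [ 0.551 -0.315  0.008] lo [ 0.414 -0.463 -0.003] hi [ 0.629 -0.282  0.011]
((0.4997069835662842, -0.3718867897987366), (0.1837536096572876, 0.29925453662872314), 89.98149871826172)
top orange 56 med [ 0.555 -0.304  0.211] lo [ 0.547 -0.313  0.206] hi [ 0.563 -0.296  0.215]
top yellow 0
top cabtop 4870 med [0.671 0.005 0.205] lo [ 0.066 -0.077  0.196] hi [0.746 0.095 0.212]
cabtop rect ((0.3910970091819763, -0.01086464524269104), (0.7156558632850647, 0.186211496591568), 3.481011390686035) 4145.0
top fork 448 med [ 0.559 -0.298  0.153] lo [ 0.53  -0.324  0.146] hi [ 0.611 -0.282  0.213]
top foot 557 med [ 0.539 -0.304  0.008] lo [ 0.507 -0.352  0.001] hi [ 0.639 -0.281  0.014]
((0.5739390850067139, -0.3010536730289459), (0.12868884205818176, 0.08424491435289383), 19.206787109375)
```

View pics/crop1.png

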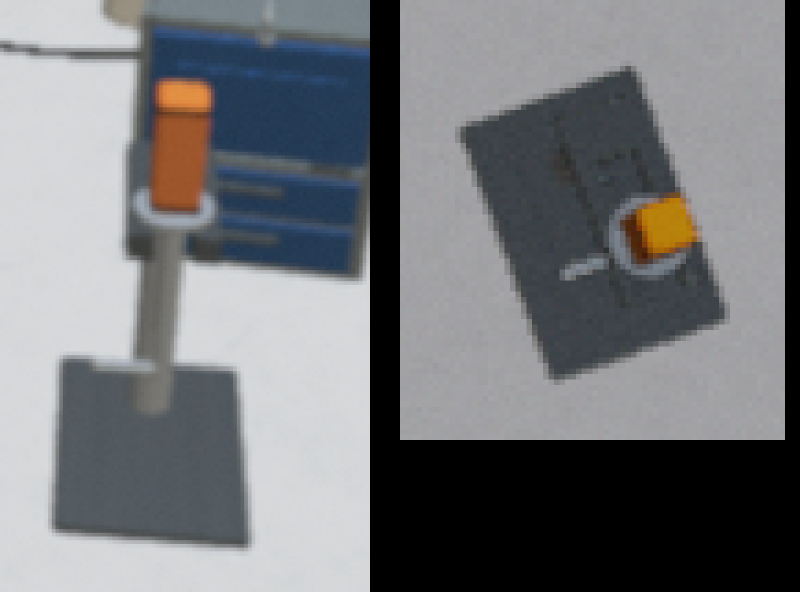

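```bash
python3 - <<'E'
from h import *
S=np.load("scene0.npz");T=np.load("top0.npz")
a=cv2.resize(S["im"][160:320,225:350],None,fx=3.2,fy=3.2,interpolation=3)
b=cv2.resize(T["im"][145:275,235:335],None,fx=3.9,fy=3.9,interpolation=3)
c=np.zeros((520,400,3),np.uint8);c[:a.shape[0],:a.shape[1]]=a[:520]
e=np.zeros((520,400,3),np.uint8);e[:b.shape[0],:b.shape[1]]=b
cv2.imwrite("pics/crop2.png",np.hstack([c,e])[...,::-1])
W=T["W"];z=W[...,2]
sub=np.zeros(z.shape,bool);sub[145:235,235:335]=1
m=sub&(z>0.196)&(z<0.212)
m=cv2.morphologyEx(m.astype(np.uint8),cv2.MORPH_OPEN,np.ones((3,3)))>0
r=cv2.minAreaRect(W[m][:,:2].astype(np.float32));print("cabtop",r,cv2.boxPoints(r).round(3).tolist())
# eye: high points in front
for nm,D in(("scene",S),("top",T)):
    W=D["W"];im=D["im"].astype(int)
    m=(W[...,2]>0.2)&(W[...,2]<0.25)&(W[...,0]<0.62)&(W[...,0]>0.5)&(abs(W[...,1])<0.1)
    v,u=np.nonzero(m);print(nm,len(v))
    for i in range(0,len(v),max(1,len(v)//25)):print(u[i],v[i],W[v[i],u[i]].round(3),im[v[i],u[i]])
    # blue hatch plane
    m=(im[...,2]>im[...,0]+35)&(abs(W[...,1])<0.12)&(W[...,2]>0.11)&(W[...,2]<0.2)&(W[...,0]<0.65)&(W[...,0]>0.5)
    P=W[m]
    if len(P)>50:
        A=np.c_[P[:,1],P[:,2],np.ones(len(P))];s=np.linalg.lstsq(A,P[:,0],rcond=None)[0];print("plane x=ay+bz+c",s,len(P),P.min(0),P.max(0))
    m=(W[...,2]>0.05)&(W[...,2]<0.15)&(W[...,0]<0.545)&(W[...,0]>0.47)&(abs(W[...,1])<0.08)
    if m.sum(): print("stay",m.sum(),np.median(W[m],0).round(3),W[m].min(0).round(3),W[m].max(0).round(3))
E
```

```text
cabtop ((0.6671421527862549, 0.005062274634838104), (0.15397155284881592, 0.1803484857082367), 6.7581682205200195) [[0.5799999833106995, 0.0860000029206276], [0.6010000109672546, -0.09399999678134918], [0.7540000081062317, -0.07500000298023224], [0.7329999804496765, 0.10400000214576721]]
scene 283
240 185 [0.619 0.084 0.206] [142 151 153]
237 187 [0.61  0.084 0.206] [140 147 149]
248 187 [0.62  0.065 0.205] [121 133 138]
241 188 [0.608 0.073 0.206] [116 127 129]
252 188 [0.616 0.053 0.207] [121 133 140]
239 189 [0.607 0.078 0.204] [ 98 104 100]
250 189 [0.609 0.053 0.207] [119 129 134]
271 189 [ 0.591 -0.008  0.226] [139 146 146]
244 190 [0.61  0.068 0.202] [ 97 103  99]
255 190 [0.614 0.045 0.205] [116 127 130]
273 190 [ 0.601 -0.006  0.22 ] [103 106 104]
253 191 [0.614 0.05  0.202] [101 108 105]
264 191 [0.616 0.025 0.206] [117 129 133]
251 192 [0.611 0.052 0.201] [87 89 84]
264 192 [0.617 0.026 0.204] [109 118 118]
275 192 [ 0.604 -0.008  0.215] [124 128 129]
266 193 [0.614 0.02  0.203] [110 115 110]
277 193 [ 0.618 -0.003  0.207] [120 130 134]
271 194 [0.614 0.008 0.204] [111 115
[... 1189 characters left out ...]
21 ] [87 93 98]
249 217 [0.608 0.085 0.204] [ 90 100 102]
261 217 [0.608 0.057 0.204] [88 97 97]
252 218 [0.606 0.077 0.207] [77 82 82]
286 219 [ 0.601 -0.003  0.225] [104 113 118]
319 220 [ 0.602 -0.078  0.201] [ 22  63 110]
287 222 [ 0.594 -0.006  0.228] [127 138 148]
286 223 [ 0.591 -0.004  0.234] [116 127 139]
271 224 [0.592 0.033 0.203] [ 28  64 111]
294 224 [ 0.593 -0.02   0.201] [ 28  63 104]
289 225 [ 0.59  -0.008  0.201] [101 108 115]
288 227 [ 0.583 -0.007  0.223] [122 121 115]
plane x=ay+bz+c [-0.12178569  0.14108941  0.56630579] 256 [ 0.58154021 -0.08215337  0.16831476] [0.60715635 0.07226892 0.19997618]
stay 77 [ 0.53  -0.015  0.118] [ 0.521 -0.022  0.053] [ 0.542 -0.001  0.128]
```

View pics/crop2.png

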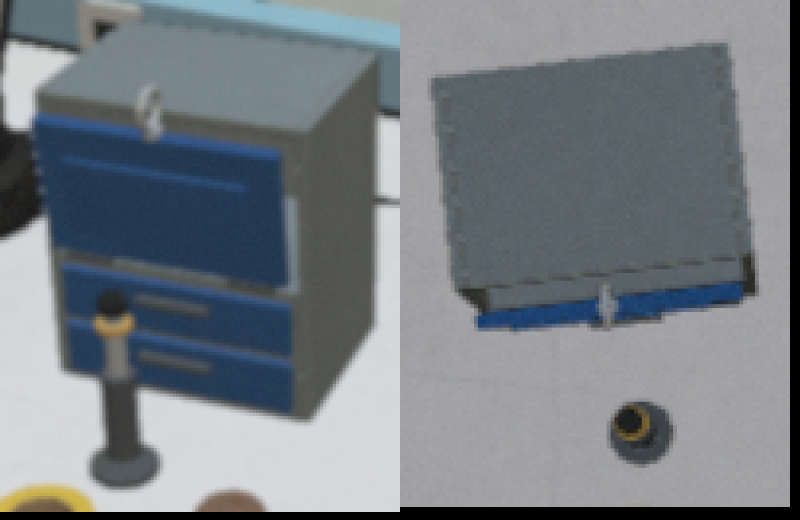

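Call:
{"method": "servo_tool", "body": {
  "motion": [-0.028,0.026,-0.013,0,0,0,0.085,-0.028,0.026,-0.013,0,0,0,0.085,-0.028,0.026,-0.013,0,0,0,0.085,-0.028,0.026,-0.013,0,0,0,0.085,-0.028,0.026,-0.013,0,0,0,0.085,-0.028,0.026,-0.013,0,0,0,0.085,-0.028,0.026,-0.013,0,0,0,0.085,-0.028,0.026,-0.013,0,0,0,0.085,-0.028,0.026,-0.013,0,0,0,0.085,-0.028,0.026,-0.013,0,0,0,0.085]
}}

```text
clock: 0.93
eef_pos: [0.3762, 0.2013, 0.3737]
eef_rot: [[0.396, 0.918, -0.012], [0.918, -0.396, -0.011], [-0.015, -0.006, -1.0]]
force: [1.4, 0.5, 0.5]
grip_width: 0.0852
```

Call:
{"method": "servo_tool", "body": {
  "motion": [-0.031,0.027,0,0,0,0,0.085,-0.031,0.027,0,0,0,0,0.085,-0.031,0.027,0,0,0,0,0.085,-0.031,0.027,0,0,0,0,0.085,-0.031,0.027,0,0,0,0,0.085,-0.031,0.027,0,0,0,0,0.085,-0.031,0.027,0,0,0,0,0.085,-0.031,0.027,0,0,0,0,0.085,-0.031,0.027,0,0,0,0,0.085,-0.031,0.027,0,0,0,0,0.085]
}}

```text
clock: 1.77
eef_pos: [0.498, -0.1968, 0.3795]
eef_rot: [[0.394, 0.919, -0.004], [0.919, -0.394, -0.005], [-0.006, -0.002, -1.0]]
force: [0.7, 0.8, -0.2]
grip_width: 0.0848
```

Call:
{"method": "servo_tool", "body": {
  "motion": [-0.02,0.02,0,0,0,7,0.085,-0.02,0.01,0,0,0,7,0.085,-0.01,0,0,0,0,7,0.085,0,0,0,0,0,7,0.085,0,0,0,0,0,7,0.085,0,0,0,0,0,7,0.085,0,0,0,0,0,5,0.085,0,0,0,0,0,0,0.085]
}}

```text
clock: 2.43
eef_pos: [0.4981, -0.2683, 0.3764]
eef_rot: [[0.95, 0.311, -0.011], [0.311, -0.95, -0.011], [-0.014, 0.007, -1.0]]
force: [0.2, -0.4, 0.2]
grip_width: 0.0849
```

```bash
python3 - <<'E'
from h import *
o=get_obs();print(o["eef_pos"].round(4),o["joints"].round(2))
c=get_calibration("wrist");R=o["eef_rot"];print("cam in tool",((c["pose"][:3,3]-o["eef_pos"])@R).round(3),(R.T@c["pose"][:3,:3]).round(2).tolist(),c["vertical_fov"])
im,d,W=cloud("wrist","pics/w1.png");np.savez("w1.npz",im=im,d=d,W=W)
r,g,b=[im[...,i].astype(int) for i in range(3)]
m=(r>150)&(g>50)&(g<170)&(b<80)
t=m&(W[...,2]>0.203)&(W[...,2]<0.218)
rr=cv2.minAreaRect(W[t][:,:2].astype(np.float32));print("griptop",t.sum(),rr,np.median(W[t][:,2]))
f=(abs(W[...,2]-0.15)<0.012)&(W[...,1]<-0.25)
print("fork",f.sum(),cv2.minAreaRect(W[f][:,:2].astype(np.float32)))
E
```

```text
[ 0.4981 -0.2683  0.3764] [-0.28  0.29  0.9   1.59 -0.22  1.37  0.95]
cam in tool [ 0.    -0.074 -0.126] [[1.0, 0.0, -0.0], [0.0, -0.96, -0.29], [-0.0, 0.29, -0.96]] 60.0328964003846
griptop 688 ((0.5550446510314941, -0.30316483974456787), (0.020769959315657616, 0.020331230014562607), 20.774688720703125) 0.21018372765244292
fork 10903 ((0.6840798854827881, -0.30157676339149475), (0.31770193576812744, 0.10253242403268814), 0.2057906985282898)
```

View pics/w1.png

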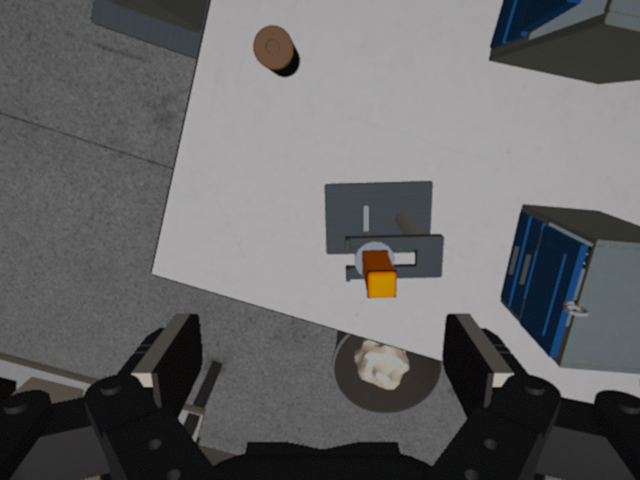

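Call:
{"method": "servo_tool", "body": {
  "motion": [0.022,0.026,0,0.4,0.8,-1.5,0.085,0.021,0.026,0,0,0,0,0.085,0,0,0.03,0,0,0,0.085,0,0,0.03,0,0,0,0.085,0,0,0.03,0,0,0,0.085,0,0,0,0,0,0,0.085]
}}

```text
clock: 2.98
eef_pos: [0.5608, -0.3023, 0.2834]
eef_rot: [[0.929, 0.369, 0.004], [0.369, -0.929, 0.002], [0.004, -0.0, -1.0]]
force: [-0.6, 1.7, -0.7]
grip_width: 0.085
```

Call:
{"method": "servo_tool", "body": {
  "motion": [-0.006,0,0,0,0,1.7,0.085,0,0,0.03,0,0,0,0.085,0,0,0,0,0,0,0.085]
}}

```text
clock: 3.23
eef_pos: [0.5552, -0.3047, 0.2554]
eef_rot: [[0.939, 0.343, 0.004], [0.343, -0.939, 0.002], [0.005, -0.001, -1.0]]
force: [-0.1, 1.8, -0.4]
grip_width: 0.085
```

```bash
python3 - <<'E'
from h import *
o=get_obs();print(o["eef_pos"].round(4),o["eef_rot"].round(3).tolist())
im,d,W=cloud("wrist","pics/w2.png")
r,g,b=[im[...,i].astype(int) for i in range(3)]
m=(r>150)&(g>50)&(g<190)&(b<80)&(W[...,2]>0.206)&(W[...,2]<0.218)
rr=cv2.minAreaRect(W[m][:,:2].astype(np.float32));print(m.sum(),rr,np.median(W[m],0).round(4))
E
```

```text
[ 0.5552 -0.3047  0.2554] [[0.939, 0.343, 0.004], [0.343, -0.939, 0.002], [0.005, -0.001, -1.0]]
1936 ((0.5552942752838135, -0.30352404713630676), (0.020594848319888115, 0.020784081891179085), 19.03634262084961) [ 0.5549 -0.3028  0.2102]
```

Call:
{"method": "servo_tool", "body": {
  "motion": [0,-0.0015,0.035,0,0,1,0.085,0,0,0.037,0,0,0,0.085,0,0,0,0,0,0,0.085]
}}

```text
clock: 3.53
eef_pos: [0.5601, -0.3081, 0.1962]
eef_rot: [[0.945, 0.326, 0.022], [0.326, -0.945, -0.005], [0.019, 0.012, -1.0]]
force: [-0.6, 0.8, -0.7]
grip_width: 0.0847
```

Call:
{"method": "servo_tool", "body": {
  "motion": [0,0,0,0,0,0,0.015,0,0,0,0,0,0,0.015,0,0,0,0,0,0,0.015,0,0,0,0,0,0,0.015,0,0,0,0,0,0,0.015,0,0,0,0,0,0,0.015,0,0,0,0,0,0,0.015,0,0,0,0,0,0,0.015],
  "grip_force": 90
}}

```text
clock: 4.2
eef_pos: [0.5642, -0.3119, 0.2112]
eef_rot: [[0.945, 0.326, 0.036], [0.326, -0.945, -0.01], [0.031, 0.022, -0.999]]
force: [0.2, -0.1, -0.9]
grip_width: 0.0196
```

```bash
python3 - <<'E'
from h import *
o=get_obs();print({k:np.round(v,3).tolist() for k,v in o.items()})
im,d,W=cloud("wrist","pics/w3.png")
im2,d2,W2=cloud("scene")
a=cv2.resize(im2[180:340,360:480],(450,600),interpolation=3)
b=im[::1,100:450]; b=cv2.resize(b,(350,480)); e=np.zeros((600,350,3),np.uint8);e[:480]=b
cv2.imwrite("pics/w3.png",np.hstack([a,e])[...,::-1])
E
```

```text
{'clock': 4.2, 'joints': [-0.102, 0.554, 0.79, 1.658, -0.451, 1.08, 1.15], 'qd': [-0.004, -0.004, -0.001, -0.002, 0.0, 0.003, -0.001], 'effort': [-0.0, -57.377, 13.377, -27.636, -0.078, -0.16, -0.002], 'eef_pos': [0.564, -0.312, 0.211], 'eef_rot': [[0.945, 0.326, 0.036], [0.326, -0.945, -0.01], [0.031, 0.022, -0.999]], 'force': [0.16, -0.077, -0.895], 'ft_torque': [0.039, 0.063, -0.025], 'grip_width': 0.02}
```

View pics/w3.png

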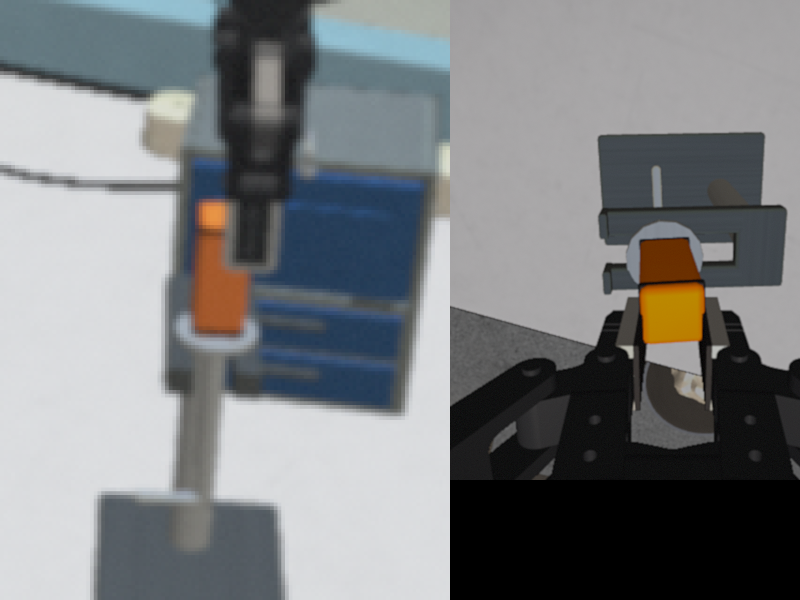

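Call:
{"method": "servo_tool", "body": {
  "motion": [0,0,0,0,0,0,0.05,0,0,0,0,0,0,0.05,0,0,0,0,0,0,0.05]
}}

```text
clock: 4.55
eef_pos: [0.5641, -0.3117, 0.2107]
eef_rot: [[0.945, 0.326, 0.035], [0.327, -0.945, -0.01], [0.03, 0.021, -0.999]]
force: [-0.6, 0.4, -0.4]
grip_width: 0.0499
```

Call:
{"method": "servo_tool", "body": {
  "motion": [0,0,0,0,0,0,0.05,0,0,0,0,0,0,0.05,0,0,0,0,0,0,0.05]
}}

```text
clock: 4.8
eef_pos: [0.5641, -0.3117, 0.2105]
eef_rot: [[0.945, 0.326, 0.035], [0.327, -0.945, -0.01], [0.03, 0.021, -0.999]]
force: [0.3, -0.5, -0.2]
grip_width: 0.0501
```

```bash
python3 - <<'E'
from h import *
o=get_obs();print({k:np.round(v,3).tolist() for k,v in o.items()})
im,d,W=cloud("wrist")
r,g,b=[im[...,i].astype(int) for i in range(3)]
m=(r>150)&(g>50)&(g<190)&(b<80)&(W[...,2]>0.206)&(W[...,2]<0.218)
rr=cv2.minAreaRect(W[m][:,:2].astype(np.float32));print(m.sum(),rr,np.median(W[m],0).round(4))
cv2.imwrite("pics/s4.png",read_camera("scene")[0][...,::-1])
cv2.imwrite("pics/t4.png",read_camera("top")[0][...,::-1])
E
```

```text
{'clock': 4.8, 'joints': [-0.102, 0.555, 0.79, 1.659, -0.451, 1.08, 1.15], 'qd': [-0.0, 0.002, 0.001, 0.001, -0.001, 0.001, 0.0], 'effort': [-0.003, -56.668, 13.15, -27.091, -0.07, -0.16, 0.0], 'eef_pos': [0.564, -0.312, 0.211], 'eef_rot': [[0.945, 0.326, 0.035], [0.327, -0.945, -0.01], [0.03, 0.021, -0.999]], 'force': [0.266, -0.455, -0.185], 'ft_torque': [-0.03, 0.034, 0.009], 'grip_width': 0.05}
3392 ((0.5595880746841431, -0.30305325984954834), (0.021063683554530144, 0.02143777906894684), 21.178810119628906) [ 0.5592 -0.302   0.2103]
```

View pics/t4.png

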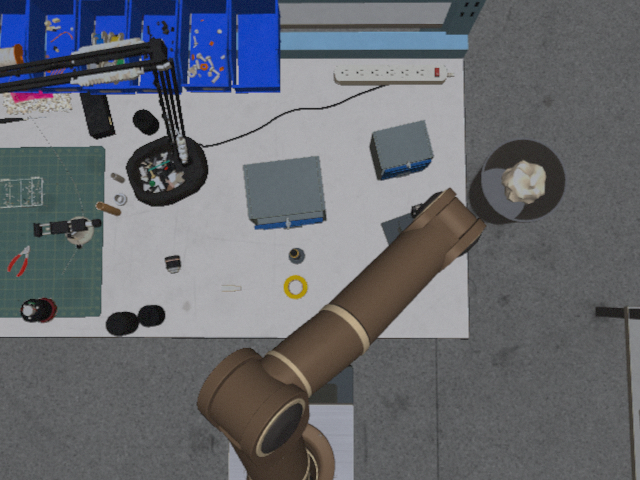

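Call:
{"method": "servo_tool", "body": {
  "motion": [-0.001,-0.005,-0.005,0.6,-0.9,-0.8,0.06,-0.001,-0.005,0,0.6,-0.8,-0.7,0.06,0,0,0,0,0,0,0.06]
}}

```text
clock: 5.2
eef_pos: [0.5581, -0.3027, 0.2153]
eef_rot: [[0.936, 0.352, -0.002], [0.352, -0.936, -0.0], [-0.002, -0.001, -1.0]]
force: [-0.1, 0.8, -0.0]
grip_width: 0.06
```

Call:
{"method": "servo_tool", "body": {
  "motion": [0,0,0.01,0,0,0,0.06,0,0,0.01,0,0,0,0.06]
}}

```text
clock: 5.37
eef_pos: [0.5593, -0.3032, 0.1958]
eef_rot: [[0.936, 0.352, 0.002], [0.352, -0.936, -0.001], [0.001, 0.002, -1.0]]
force: [-0.4, 0.9, -0.1]
grip_width: 0.0599
```

Call:
{"method": "servo_tool", "body": {
  "motion": [0,0,0.008,0,0,0,0.06,0,0,0.007,0,0,0,0.06]
}}

```text
clock: 5.53
eef_pos: [0.5588, -0.303, 0.1778]
eef_rot: [[0.936, 0.351, 0.001], [0.351, -0.936, -0.001], [0.0, 0.001, -1.0]]
force: [0.5, 0.4, -0.3]
grip_width: 0.0599
```

Call:
{"method": "servo_tool", "body": {
  "motion": [0,0,0,0,0,0,0.04]
}}

```text
clock: 5.62
eef_pos: [0.5578, -0.3024, 0.1754]
eef_rot: [[0.936, 0.351, -0.002], [0.351, -0.936, 0.0], [-0.002, -0.001, -1.0]]
force: [0.2, -0.1, -0.8]
grip_width: 0.0494
```

Call:
{"method": "servo_tool", "body": {
  "motion": [0,0,-0.005,0,0,0,0.035,0,0,0,0,0,0,0.015,0,0,0,0,0,0,0.015,0,0,0,0,0,0,0.015,0,0,0,0,0,0,0.015,0,0,0,0,0,0,0.015],
  "grip_force": 100
}}

```text
clock: 6.12
eef_pos: [0.5575, -0.303, 0.1806]
eef_rot: [[0.937, 0.35, -0.003], [0.35, -0.937, -0.0], [-0.003, -0.001, -1.0]]
force: [0.1, 0.5, -0.7]
grip_width: 0.0209
```

Call:
{"method": "servo_tool", "body": {
  "motion": [0,0,-0.007,0,0,0,0.015,0,0,-0.007,0,0,0,0.015,0,0,0,0,0,0,0.015]
}}

```text
clock: 6.37
eef_pos: [0.5574, -0.3029, 0.1958]
eef_rot: [[0.937, 0.35, -0.003], [0.35, -0.937, -0.0], [-0.003, -0.001, -1.0]]
force: [-0.7, -0.4, -0.5]
grip_width: 0.021
```

Call:
{"method": "servo_tool", "body": {
  "motion": [-0.015,0,0,0,0,0,0.015,-0.02,0,0,0,0,0,0.015,-0.025,0,0,0,0,0,0.015,-0.025,0,0,0,0,0,0.015,0,0,0,0,0,0,0.015]
}}

```text
clock: 6.78
eef_pos: [0.4733, -0.3341, 0.1968]
eef_rot: [[0.935, 0.353, -0.002], [0.353, -0.935, -0.001], [-0.003, 0.0, -1.0]]
force: [-0.6, -0.6, -0.6]
grip_width: 0.021
```

Call:
{"method": "servo_tool", "body": {
  "motion": [0,0,-0.035,0,0,0,0.015,0,0,-0.04,0,0,0,0.015,0,0,-0.04,0,0,0,0.015,0,0,-0.04,0,0,0,0.015,0,0,0,0,0,0,0.015]
}}

```text
clock: 7.2
eef_pos: [0.4647, -0.3364, 0.3561]
eef_rot: [[0.939, 0.344, -0.009], [0.344, -0.939, 0.003], [-0.007, -0.006, -1.0]]
force: [1.3, -1.7, -0.5]
grip_width: 0.0208
```

Call:
{"method": "servo_tool", "body": {
  "motion": [0.02,-0.021,0,0,0,3.5,0.015,0.025,-0.024,0,0,0,3.5,0.015,0.025,-0.024,0,0,0,3.5,0.015,0.025,-0.024,0,0,0,3.5,0.015,0.02,-0.025,0,0,0,0,0.015,0.02,-0.025,0,0,0,0,0.015,0.02,-0.025,0,0,0,0,0.015,0,0,0,0,0,0,0.015,0,0,0,0,0,0,0.015]
}}

```text
clock: 7.95
eef_pos: [0.5843, -0.1432, 0.3596]
eef_rot: [[0.997, 0.081, 0.001], [0.081, -0.997, 0.003], [0.002, -0.002, -1.0]]
force: [-1.1, -2.5, -1.0]
grip_width: 0.0209
```

Call:
{"method": "servo_tool", "body": {
  "motion": [0.008,-0.03,0,0,0,-2.2,0.015,0.008,-0.03,0,0,0,0,0.015,0,0,0,0,0,0,0.015,0,0,0,0,0,0,0.015]
}}

```text
clock: 8.28
eef_pos: [0.592, -0.0841, 0.3589]
eef_rot: [[0.993, 0.116, 0.001], [0.116, -0.993, 0.002], [0.001, -0.002, -1.0]]
force: [0.3, -0.7, -0.4]
grip_width: 0.0208
```

```bash
python3 - <<'E'
from h import *
o=get_obs();print(o["eef_pos"].round(4),o["eef_rot"].round(3).tolist(),o["force"],o["joints"].round(2))
im,d,W=cloud("wrist","pics/w5.png");np.savez("w5.npz",im=im,d=d,W=W)
im=im.astype(int)
m=(W[...,2]>0.208)&(W[...,2]<0.24)&(W[...,0]<0.63)&(W[...,0]>0.55)&(W[...,1]>-0.03)&(W[...,1]<0.03)
P=W[m];print("eye",m.sum(),P.mean(0).round(4),np.percentile(P,[3,97],axis=0).round(4).tolist())
m=(im[...,2]>im[...,0]+30)&(abs(W[...,1])<0.1)&(W[...,2]>0.11)&(W[...,2]<0.203)&(W[...,0]<0.64)&(W[...,0]>0.55)
P=W[m];print("hatch",m.sum(),P.min(0).round(4),P.max(0).round(4))
m=(W[...,2]>0.17)&(W[...,2]<0.24)&(W[...,0]<0.64)&(W[...,0]>0.55)&(W[...,1]>-0.09)&(W[...,1]<-0.03)&(im[...,2]<im[...,0]+20)
E
```

```text
[ 0.592  -0.0841  0.3589] [[0.993, 0.116, 0.001], [0.116, -0.993, 0.002], [0.001, -0.002, -1.0]] [ 0.31879145 -0.74801482 -0.43041037] [-0.58  0.38  0.9   1.55 -0.3   1.36  0.46]
eye 390 [ 0.5943 -0.0048  0.2249] [[0.5821, -0.0078, 0.2169], [0.607, -0.0018, 0.2286]]
hatch 4320 [ 0.5848 -0.0831  0.1101] [0.6208 0.0711 0.2026]
```

View pics/w5.png

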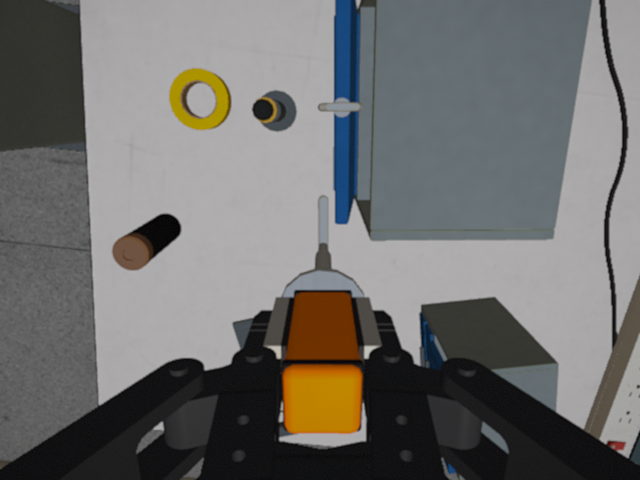

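```bash
python3 - <<'E'
from h import *
D=np.load("w5.npz");W=D["W"]
for v in (198,202,206,210,220,230,240):
    r=W[v,312:336];k=r[:,2]>0.2
    print(v,np.flatnonzero(k)+312,np.nanmean(r[k],0).round(4))
E
```

```text
198 [319 320 321 322 323 324 325 326 327] [ 0.5899 -0.0564  0.2466]
202 [319 320 321 322 323 324 325 326 327 328] [ 0.5905 -0.0586  0.2472]
206 [319 320 321 322 323 324 325 326 327 328] [ 0.5907 -0.0609  0.2475]
210 [319 320 321 322 323 324 325 326 327 328] [ 0.591  -0.0633  0.2474]
220 [319 320 321 322 323 324 325 326 327 328] [ 0.5917 -0.0693  0.2473]
230 [319 320 321 322 323 324 325 326 327 328] [ 0.5924 -0.0753  0.2475]
240 [319 320 321 322 323 324 325 326 327 328] [ 0.5932 -0.0816  0.2469]
```

Call:
{"method": "servo_tool", "body": {
  "motion": [0.005,0,0.015,0,0,0,0.015,0.005,0,0.014,0,0,0,0.015,0,0,0,0,0,0,0.015,0,0,0,0,0,0,0.015]
}}

```text
clock: 8.67
eef_pos: [0.6009, -0.0878, 0.3293]
eef_rot: [[0.994, 0.11, 0.002], [0.11, -0.994, 0.002], [0.002, -0.002, -1.0]]
force: [-0.5, 1.3, -1.2]
grip_width: 0.0213
```

```bash
cat > eye.py <<'E'
from h import *
o=get_obs();print(o["eef_pos"].round(4),o["eef_rot"].round(3).tolist(),o["force"].round(2))
R=o["eef_rot"]
im,d,W=cloud("wrist");im=im.astype(int)
L=(W-o["eef_pos"])@R
m=(abs(L[...,0])<0.008)&(L[...,1]<-0.012)&(L[...,1]>-0.04)&(L[...,2]>0.105)&(L[...,2]<0.12)
p=L[m];print("pin tool",m.sum(),p.mean(0).round(4),p.min(0).round(4))
m=(W[...,2]>0.208)&(W[...,2]<0.24)&(W[...,0]<0.63)&(W[...,0]>0.55)&(W[...,1]>-0.02)&(W[...,1]<0.02)
P=L[m];lo,hi=np.percentile(P,[2,98],axis=0);print("eye tool",m.sum(),P.mean(0).round(4),lo.round(4),hi.round(4))
E
python3 eye.py
```

```text
[ 0.6009 -0.0878  0.3293] [[0.994, 0.11, 0.002], [0.11, -0.994, 0.002], [0.002, -0.002, -1.0]] [-0.52  1.29 -1.24]
pin tool 277 [ 0.0013 -0.0204  0.1117] [-0.0013 -0.0288  0.1098]
eye tool 503 [ 0.0025 -0.0829  0.1045] [-0.0101 -0.0856  0.1005] [ 0.0151 -0.0807  0.1141]
```

Call:
{"method": "servo_tool", "body": {
  "motion": [0.001,-0.017,0,0,0,0,0.015,0,-0.017,0,0,0,0,0.015,0,0,0,0,0,0,0.015,0,0,0,0,0,0,0.015]
}}

```text
clock: 9.05
eef_pos: [0.5973, -0.0574, 0.3311]
eef_rot: [[0.995, 0.103, 0.003], [0.103, -0.995, 0.001], [0.003, -0.001, -1.0]]
force: [-0.6, -0.7, -1.6]
grip_width: 0.021
```

```bash
python3 eye.py
```

```text
[ 0.5973 -0.0574  0.3311] [[0.995, 0.103, 0.003], [0.103, -0.995, 0.001], [0.003, -0.001, -1.0]] [-0.62 -0.67 -1.58]
pin tool 277 [ 0.0013 -0.0205  0.1118] [-0.0013 -0.0287  0.1096]
eye tool 459 [ 0.0024 -0.0531  0.1072] [-0.0102 -0.0553  0.1023] [ 0.0151 -0.0506  0.1227]
```

Call:
{"method": "servo_tool", "body": {
  "motion": [0.001,-0.01,0.002,0,0,-0.8,0.015,0,-0.015,0,0,0,0,0.015,0,-0.013,0,0,0,0,0.015,0,0,0,0,0,0,0.015]
}}

```text
clock: 9.43
eef_pos: [0.5941, -0.0205, 0.3298]
eef_rot: [[0.993, 0.115, 0.005], [0.115, -0.993, 0.0], [0.005, 0.0, -1.0]]
force: [-0.1, 1.0, -1.5]
grip_width: 0.021
```

```bash
python3 eye.py; python3 -c "
from h import *
im,_=read_camera('wrist');cv2.imwrite('pics/w6.png',cv2.resize(im[40:300,200:460],None,fx=2,fy=2,interpolation=3)[...,::-1])"
```

```text
[ 0.5941 -0.0205  0.3298] [[0.993, 0.115, 0.005], [0.115, -0.993, 0.0], [0.005, 0.0, -1.0]] [-0.09  1.03 -1.55]
pin tool 240 [ 1.000e-04 -2.180e-02  1.115e-01] [-0.008  -0.0287  0.1051]
eye tool 936 [ 0.0015 -0.0148  0.1086] [-0.0101 -0.0274  0.0925] [ 0.0138 -0.0006  0.1212]
```

View pics/w6.png

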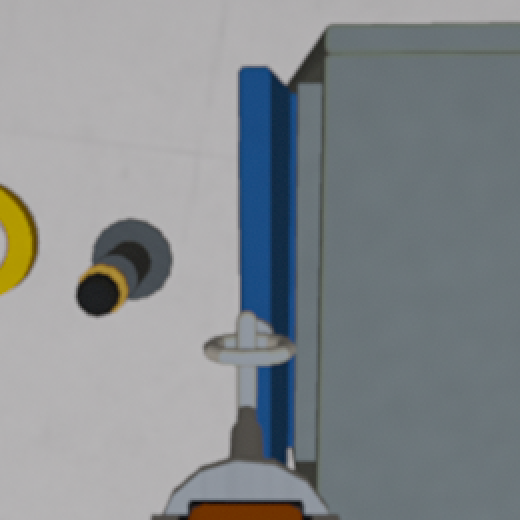

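Call:
{"method": "servo_tool", "body": {
  "motion": [-0.007,0,0,0,0,0,0.015,-0.007,0,0.001,0,0,0,0.015,-0.007,0,0.0015,0,0,0,0.015,-0.007,0,0.0015,0,0,0,0.015]
}}

```text
clock: 9.87
eef_pos: [0.5672, -0.0275, 0.3258]
eef_rot: [[0.994, 0.111, 0.012], [0.111, -0.994, -0.002], [0.012, 0.003, -1.0]]
force: [5.7, 2.2, -7.6]
grip_width: 0.0208
```

Call:
{"method": "servo_tool", "body": {
  "motion": [0,0,0,0,0,0,0.015]
}}

```text
clock: 9.95
eef_pos: [0.5659, -0.028, 0.3256]
eef_rot: [[0.994, 0.11, 0.012], [0.11, -0.994, -0.001], [0.012, 0.002, -1.0]]
force: [2.3, 0.7, -2.6]
grip_width: 0.0209
```

Call:
{"method": "servo_tool", "body": {
  "motion": [0,0,0.004,0,0,0,0.015,0,0,0,0,0,0,0.015]
}}

```text
clock: 10.12
eef_pos: [0.5653, -0.0287, 0.322]
eef_rot: [[0.994, 0.11, 0.013], [0.11, -0.994, 0.0], [0.013, 0.001, -1.0]]
force: [2.3, -0.1, -2.3]
grip_width: 0.0213
```

Call:
{"method": "servo_tool", "body": {
  "motion": [-0.006,0,0.003,0,0,0,0.015,-0.006,0,0.003,0,0,0,0.015,0,0,0,0,0,0,0.015]
}}

```text
clock: 10.37
eef_pos: [0.5532, -0.031, 0.316]
eef_rot: [[0.994, 0.109, 0.015], [0.109, -0.994, -0.0], [0.015, 0.002, -1.0]]
force: [2.9, 0.6, -0.9]
grip_width: 0.021
```

Call:
{"method": "servo_tool", "body": {
  "motion": [-0.005,0,0.0017,0,-0.2,0,0.015,-0.005,0,0.0022,0,-0.2,0,0.015,-0.005,0,0.0028,0,-0.2,0,0.015,-0.005,0,0.0032,0,-0.2,0,0.015,-0.0046,0,0.0034,0,0,0,0.015,-0.0046,0,0.0036,0,0,0,0.015,0,0,0,0,0,0,0.015]
}}

```text
clock: 10.95
eef_pos: [0.5239, -0.0345, 0.2976]
eef_rot: [[0.994, 0.109, 0.007], [0.109, -0.994, -0.003], [0.006, 0.004, -1.0]]
force: [3.5, 0.7, -1.8]
grip_width: 0.0207
```

Call:
{"method": "servo_tool", "body": {
  "motion": [-0.0042,-0.002,0.0045,0,0,0,0.015,-0.004,-0.002,0.0046,0,0,0,0.015,-0.0038,-0.002,0.0048,0,0,0,0.015,-0.0036,-0.001,0.005,0,0,0,0.015,0,0,0,0,0,0,0.015]
}}

```text
clock: 11.37
eef_pos: [0.5076, -0.0317, 0.2782]
eef_rot: [[0.994, 0.108, 0.01], [0.108, -0.994, -0.007], [0.009, 0.008, -1.0]]
force: [3.7, -0.1, -1.0]
grip_width: 0.0208
```

Call:
{"method": "servo_tool", "body": {
  "motion": [-0.002,0,0.005,0,0,0,0.015,-0.002,-0.001,0.005,0,0,0,0.015,-0.002,0,0.004,0,0,0,0.015,0,0,0,0,0,0,0.015]
}}

```text
clock: 11.7
eef_pos: [0.5003, -0.0309, 0.2627]
eef_rot: [[0.994, 0.109, 0.008], [0.109, -0.994, -0.006], [0.007, 0.007, -1.0]]
force: [2.0, -0.5, 0.8]
grip_width: 0.021
```

Call:
{"method": "servo_tool", "body": {
  "motion": [-0.0012,0,0.0025,0,0,0,0.015,-0.0012,0,0.0025,0,0,0,0.015]
}}

```text
clock: 11.87
eef_pos: [0.4982, -0.0311, 0.2575]
eef_rot: [[0.994, 0.109, 0.008], [0.109, -0.994, -0.006], [0.008, 0.007, -1.0]]
force: [4.9, -0.4, 0.1]
grip_width: 0.0212
```

Call:
{"method": "servo_tool", "body": {
  "motion": [-0.001,0,0.0025,0,0,0,0.015,-0.001,0,0.0025,0,0,0,0.015]
}}

```text
clock: 12.03
eef_pos: [0.4964, -0.0314, 0.2523]
eef_rot: [[0.994, 0.109, 0.009], [0.109, -0.994, -0.006], [0.008, 0.007, -1.0]]
force: [3.1, 0.1, 3.3]
grip_width: 0.0208
```

Call:
{"method": "servo_tool", "body": {
  "motion": [-0.0004,0,0.002,0,0,0,0.015,0,0,0.001,0,0,0,0.015]
}}

```text
clock: 12.2
eef_pos: [0.4959, -0.0316, 0.2493]
eef_rot: [[0.994, 0.109, 0.009], [0.109, -0.994, -0.006], [0.008, 0.006, -1.0]]
force: [1.6, 0.7, 6.7]
grip_width: 0.0208
```

Call:
{"method": "servo_tool", "body": {
  "motion": [-0.0004,0,0.002,0,0,0,0.015,0,0,0.001,0,0,0,0.015]
}}

```text
clock: 12.37
eef_pos: [0.4959, -0.0317, 0.247]
eef_rot: [[0.994, 0.109, 0.01], [0.109, -0.994, -0.005], [0.009, 0.006, -1.0]]
force: [0.6, 0.4, 8.7]
grip_width: 0.0207
```

Call:
{"method": "servo_tool", "body": {
  "motion": [0,0,0.0005,0,0,0,0.015,0,0,0.0005,0,0,0,0.015,0,0,0.0005,0,0,0,0.015]
}}

```text
clock: 12.62
eef_pos: [0.4962, -0.0317, 0.2467]
eef_rot: [[0.994, 0.108, 0.01], [0.108, -0.994, -0.003], [0.01, 0.004, -1.0]]
force: [1.2, 0.2, 7.0]
grip_width: 0.0209
```

Call:
{"method": "servo_tool", "body": {
  "motion": [0,0,0.0005,0,0,0,0.015,0,0,0.0005,0,0,0,0.015,0,0,0.0005,0,0,0,0.015,0,0,0.0005,0,0,0,0.015]
}}

```text
clock: 12.95
eef_pos: [0.4966, -0.0318, 0.2464]
eef_rot: [[0.994, 0.108, 0.011], [0.108, -0.994, -0.001], [0.01, 0.002, -1.0]]
force: [0.2, -0.5, 7.4]
grip_width: 0.0209
```

Call:
{"method": "servo_tool", "body": {
  "motion": [-0.0003,0,0.0015,0,0,0,0.015,-0.0003,0,0.0012,0,0,0,0.015,-0.0003,0,0.001,0,0,0,0.015,-0.0003,0,0.001,0,0,0,0.015]
}}

```text
clock: 13.28
eef_pos: [0.4962, -0.0323, 0.2442]
eef_rot: [[0.994, 0.108, 0.012], [0.108, -0.994, 0.002], [0.012, -0.0, -1.0]]
force: [0.4, -0.7, 11.1]
grip_width: 0.0211
```

Call:
{"method": "servo_tool", "body": {
  "motion": [-0.0002,0,0.0007,0,0,0,0.015,-0.0002,0,0.0007,0,0,0,0.015,-0.0002,0,0.0007,0,0,0,0.015,-0.0002,0,0.0007,0,0,0,0.015,-0.0002,0,0.0007,0,0,0,0.015,-0.0002,0,0.0007,0,0,0,0.015]
}}

```text
clock: 13.78
eef_pos: [0.496, -0.0328, 0.2441]
eef_rot: [[0.994, 0.107, 0.014], [0.107, -0.994, 0.006], [0.014, -0.005, -1.0]]
force: [0.2, -0.8, 10.6]
grip_width: 0.0207
```

Call:
{"method": "servo_tool", "body": {
  "motion": [0,0,-0.002,0,0,0,0.015,0,0,-0.002,0,0,0,0.015,0,0,-0.002,0,0,0,0.015,0,0,0,0,0,0,0.015]
}}

```text
clock: 14.12
eef_pos: [0.4951, -0.0325, 0.2502]
eef_rot: [[0.994, 0.107, 0.012], [0.107, -0.994, 0.007], [0.012, -0.006, -1.0]]
force: [3.3, -0.3, 3.1]
grip_width: 0.0206
```

Call:
{"method": "servo_tool", "body": {
  "motion": [0.0005,0,-0.0015,0,0,0,0.015,0.0005,0,-0.0015,0,0,0,0.015,0,0,0,0,0,0,0.015]
}}

```text
clock: 14.37
eef_pos: [0.4947, -0.0322, 0.2526]
eef_rot: [[0.994, 0.108, 0.008], [0.107, -0.994, 0.007], [0.009, -0.006, -1.0]]
force: [2.3, -0.1, 1.4]
grip_width: 0.0212
```

```bash
python3 - <<'E'
from h import *
o=get_obs();print(o["eef_pos"].round(4),o["force"].round(2),o["joints"].round(2))
im,_=read_camera('wrist');cv2.imwrite('pics/w7.png',cv2.resize(im[60:320,180:480],None,fx=2,fy=2,interpolation=3)[...,::-1])
E
```

```text
[ 0.4947 -0.0322  0.2526] [ 2.34 -0.06  1.42] [-0.79  0.23  0.91  1.94 -0.22  1.05  0.32]
```

View pics/w7.png

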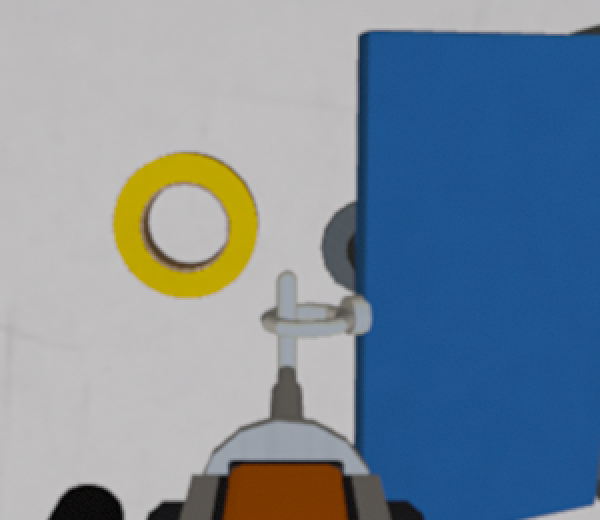

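Call:
{"method": "servo_tool", "body": {
  "motion": [0.002,0,-0.0015,0,0,0,0.015,0.002,0,-0.0015,0,0,0,0.015,0,0,0,0,0,0,0.015]
}}

```text
clock: 14.67
eef_pos: [0.4972, -0.0316, 0.2548]
eef_rot: [[0.994, 0.108, 0.004], [0.108, -0.994, 0.007], [0.005, -0.007, -1.0]]
force: [0.8, -0.1, -1.8]
grip_width: 0.0209
```

Call:
{"method": "servo_tool", "body": {
  "motion": [0.002,0.004,0,0,0,0,0.015,0,0.007,0,0,0,0,0.015]
}}

```text
clock: 14.83
eef_pos: [0.4999, -0.0413, 0.2542]
eef_rot: [[0.994, 0.11, 0.002], [0.11, -0.994, 0.008], [0.003, -0.007, -1.0]]
force: [0.3, 0.4, -1.2]
grip_width: 0.0207
```

Call:
{"method": "servo_tool", "body": {
  "motion": [0,0.01,0,0,0,0,0.015,0,0.012,0,0,0,0,0.015,0,0.012,0,0,0,0,0.015,0,0,0,0,0,0,0.015]
}}

```text
clock: 15.17
eef_pos: [0.5032, -0.0794, 0.2534]
eef_rot: [[0.994, 0.11, -0.0], [0.11, -0.994, 0.006], [0.001, -0.006, -1.0]]
force: [-0.4, -0.2, -0.5]
grip_width: 0.0208
```

```bash
python3 - <<'E'
from h import *
o=get_obs();print(o["eef_pos"].round(4),o["force"].round(2));R=o["eef_rot"]
im,d,W=cloud("wrist","pics/w8.png");im=im.astype(int)
m=(im[...,2]>im[...,0]+30)&(W[...,1]<0.09)&(W[...,1]>-0.09)&(W[...,0]>0.49)&(W[...,0]<0.6)&(W[...,2]>0.1)
P=W[m];s=np.linalg.lstsq(np.c_[P[:,:2],np.ones(len(P))],P[:,2],rcond=None)[0];print("hatch plane",s,m.sum(),"theta",np.pi/2-np.arctan(s[0]/.993))
m=(W[...,2]>0.12)&(W[...,2]<0.17)&(W[...,0]<0.505)&(W[...,0]>0.46)&(W[...,1]>-0.05)&(W[...,1]<0.02)
L=(W[m]-o["eef_pos"])@R
print("eye",np.median(W[m],0).round(4),"tool lo/hi",np.percentile(L,[2,98],axis=0).round(4).tolist())
E
```

```text
[ 0.5032 -0.0794  0.2534] [-0.39 -0.24 -0.53]
hatch plane [-0.35997491 -0.04574596  0.32504225] 33615 theta 1.9185743565979503
eye [ 0.4972 -0.0162  0.1523] tool lo/hi [[-0.0077, -0.0648, 0.0988], [0.0084, -0.0603, 0.1237]]
```

Call:
{"method": "servo_tool", "body": {
  "motion": [0,0,-0.03,0,0,0,0.015,0,0,-0.035,0,0,0,0.015,-0.006,0.03,0,0,0,0,0.015,-0.007,0.034,0,0,0,0,0.015,-0.007,0.034,0,0,0,0,0.015,-0.007,0.034,0,0,0,0,0.015,-0.007,0.034,0,0,0,0,0.015,-0.007,0.034,0,0,0,0,0.015,0,0,0,0,0,0,0.015]
}}

```text
clock: 15.97
eef_pos: [0.486, -0.2813, 0.3183]
eef_rot: [[0.992, 0.125, -0.004], [0.125, -0.992, 0.008], [-0.003, -0.009, -1.0]]
force: [-0.9, 0.4, -0.4]
grip_width: 0.021
```

Call:
{"method": "servo_tool", "body": {
  "motion": [0,0,0,0,0,-4.5,0.015,0,0,0,0,0,-4.5,0.015,0,0,0,0,0,-3.5,0.015,0,0,0,0,0,0,0.015,0,0,0,0,0,0,0.015]
}}

```text
clock: 16.38
eef_pos: [0.4845, -0.2826, 0.3168]
eef_rot: [[0.942, 0.337, -0.008], [0.337, -0.941, 0.009], [-0.004, -0.011, -1.0]]
force: [-0.4, -0.2, -1.5]
grip_width: 0.0209
```

```bash
cat > st.py <<'E'
from h import *
o=get_obs();p=o["eef_pos"];R=o["eef_rot"];print(p.round(4),R.round(3).tolist(),o["force"].round(2),o["joints"].round(2))
im,d,W=cloud("wrist");g=im.astype(int).max(2)
m=(abs(W[...,2]-0.15)<0.007)&(W[...,0]>0.5)&(W[...,0]<0.64)&(W[...,1]<-0.22)&(W[...,1]>-0.37)&(g<110)
m=cv2.morphologyEx(m.astype(np.uint8),cv2.MORPH_OPEN,np.ones((2,2)))>0
r=cv2.minAreaRect(W[m][:,:2].astype(np.float32));print("fork",m.sum(),np.median(W[m][:,2]).round(4),r,cv2.boxPoints(r).round(4).tolist())
m=(abs(W[...,2]-0.006)<0.012)&(W[...,0]>0.44)&(W[...,0]<0.66)&(W[...,1]<-0.22)&(W[...,1]>-0.4)&(g<100)
m=cv2.morphologyEx(m.astype(np.uint8),cv2.MORPH_OPEN,np.ones((3,3)))>0
r=cv2.minAreaRect(W[m][:,:2].astype(np.float32));print("foot",m.sum(),np.median(W[m][:,2]).round(4),r,cv2.boxPoints(r).round(4).tolist())
E
python3 st.py
```

```text
[ 0.4845 -0.2826  0.3168] [[0.942, 0.337, -0.008], [0.337, -0.941, 0.009], [-0.004, -0.011, -1.0]] [-0.35 -0.19 -1.51] [-0.25  0.34  0.91  1.69 -0.28  1.26  1.07]
fork 4294 nan ((0.5994372963905334, -0.3024059534072876), (0.15941014885902405, 0.14634926617145538), 23.626657485961914) [[0.49709999561309814, -0.267300009727478], [0.5557000041007996, -0.40139999985694885], [0.7017999887466431, -0.3375000059604645], [0.6431000232696533, -0.20340000092983246]]
foot 7261 0.0084 ((0.5735583305358887, -0.2958718538284302), (0.1280813366174698, 0.0876365453004837), 20.196626663208008) [[0.4982999861240387, -0.2768999934196472], [0.5285999774932861, -0.35910001397132874], [0.6488000154495239, -0.3149000108242035], [0.6184999942779541, -0.23260000348091125]]
```

```bash
cat > fk.py <<'E'
from h import *
o=get_obs();p=o["eef_pos"];print(p.round(4))
im,d,W=cloud("wrist","pics/w9.png");np.savez("w9.npz",im=im,d=d,W=W)
a=np.radians(20);S=np.array([0.555,-0.3035]);s=np.array([np.cos(a),np.sin(a)]);n=np.array([-s[1],s[0]])
D=W[...,:2]-S;X=D@s;Y=D@n
m=np.isfinite(X)&(abs(W[...,2]-0.15)<0.008)&(abs(Y)<0.04)&(X>-0.04)&(X<0.09)
print(m.sum(),np.median(W[m][:,2]).round(4),"X",np.percentile(X[m],[1,99]).round(4))
for x0 in np.arange(-0.03,0.045,0.006):
    k=m&(X>=x0)&(X<x0+0.006)
    if k.sum()>8:
        y=Y[k];print(round(x0,3),k.sum(),"outer",np.percentile(y,[2,98]).round(4),"inner",[round(float(np.max(y[y<0],initial=-1)),4),round(float(np.min(y[y>0],initial=1)),4)])
E
python3 fk.py
```

```text
[ 0.4845 -0.2825  0.3168]
4576 0.1503 X [-0.0247  0.0612]
-0.03 79 outer [-0.0133  0.0194] inner [-0.0082, 0.0084]
-0.024 254 outer [-0.0191  0.0194] inner [-0.0083, 0.0081]
-0.018 277 outer [-0.0193  0.0194] inner [-0.0081, 0.0079]
-0.012 273 outer [-0.0192  0.0194] inner [-0.0083, 0.0078]
-0.006 282 outer [-0.0193  0.0194] inner [-0.0081, 0.0079]
-0.0 275 outer [-0.0194  0.0193] inner [-0.0082, 0.0079]
0.006 272 outer [-0.0194  0.0193] inner [-0.0083, 0.0076]
0.012 272 outer [-0.0194  0.0193] inner [-0.0081, 0.0078]
0.018 273 outer [-0.0194  0.0193] inner [-0.0083, 0.0076]
0.024 277 outer [-0.0195  0.0193] inner [-0.0081, 0.0079]
0.03 275 outer [-0.0195  0.0192] inner [-0.0083, 0.0077]
0.036 418 outer [-0.0189  0.0192] inner [-0.0, 0.0001]
0.042 409 outer [-0.0191  0.0191] inner [-0.0001, 0.0]
```

Call:
{"method": "servo_tool", "body": {
  "motion": [-0.008,0.022,0,-0.6,0.3,-0.3,0.015,-0.008,0.022,0,0,0,0,0.015,0,0,0.03,0,0,0,0.015,0,0,0.03,0,0,0,0.015,0,0,0.03,0,0,0,0.015,0,0,0.02,0,0,0,0.015,0,0,0,0,0,0,0.015,0,0,0,0,0,0,0.015]
}}

```text
clock: 17.15
eef_pos: [0.4882, -0.3285, 0.2039]
eef_rot: [[0.942, 0.337, 0.004], [0.337, -0.942, -0.001], [0.004, 0.002, -1.0]]
force: [-0.1, -0.4, -0.3]
grip_width: 0.0205
```

```bash
cat > fk2.py <<'E'
from h import *
o=get_obs();p=o["eef_pos"];R=o["eef_rot"];print(R.round(3).tolist(),"yaw",np.degrees(np.arctan2(R[1,0],R[0,0])).round(2),o["force"].round(1))
a=np.radians(20);S=np.array([0.555,-0.3035]);s=np.array([np.cos(a),np.sin(a)]);n=np.array([-s[1],s[0]])
print("TCP in stand",((p[:2]-S)@s).round(4),((p[:2]-S)@n).round(4),p[2].round(4))
im,d,W=cloud("wrist");L=(W-p)@R;i=im.astype(int)
m=(i[...,0]>i[...,2]+60)&(abs(L[...,0])<0.03)&(abs(L[...,1])<0.03)&(W[...,2]<p[2]+0.04)&(W[...,2]>p[2]+0.022)
D=W[m][:,:2]-S;print("griptop",m.sum(),np.round([D@s,D@n],4).mean(1) if m.sum() else 0, np.round([(np.percentile(D@k,2)+np.percentile(D@k,98))/2 for k in (s,n)],4),"z",np.percentile(W[m][:,2],90))
m=(abs(L[...,0])<0.025)&(L[...,1]<0)&(L[...,1]>-0.03)&(abs(L[...,2]-0.027)<0.006)&(abs(i[...,0]-i[...,2])<40)
D=W[m][:,:2]-S;print("collar",m.sum(),np.percentile(D@s,[1,99]).round(4) if m.sum() else 0, np.percentile(W[m][:,2],[10,50,90]).round(4) if m.sum() else 0)
m=(abs(L[...,0])<0.008)&(L[...,1]<-0.01)&(L[...,1]>-0.04)&(L[...,2]>0.1)&(L[...,2]<0.12)
p=L[m];print("pin tool",m.sum(),p.mean(0).round(4) if m.sum() else 0)
E
python3 fk2.py
```

```text
[[0.942, 0.337, 0.004], [0.337, -0.942, -0.001], [0.004, 0.002, -1.0]] yaw 19.69 [-0.1 -0.4 -0.3]
TCP in stand -0.0713 -0.0006 0.2039
griptop 5843 [-0.07113416  0.00038302] [-0.0712 -0.0012] z 0.23543871118517642
collar 1417 [-0.0856 -0.0554] [0.1775 0.1788 0.1798]
pin tool 310 [ 0.0012 -0.0194  0.1117]
```

Call:
{"method": "servo_tool", "body": {
  "motion": [0,-0.001,0.007,0,0,-0.3,0.015,0.015,0,0,0,0,0,0.015,0.015,0,0,0,0,0,0.015,0,0,0,0,0,0,0.015]
}}

```text
clock: 17.53
eef_pos: [0.5195, -0.3174, 0.2014]
eef_rot: [[0.94, 0.342, 0.011], [0.342, -0.94, -0.003], [0.01, 0.007, -1.0]]
force: [-0.8, 0.6, -0.6]
grip_width: 0.021
```

```bash
python3 fk2.py
```

```text
[[0.94, 0.342, 0.011], [0.342, -0.94, -0.003], [0.01, 0.007, -1.0]] yaw 20.01 [-0.8  0.6 -0.6]
TCP in stand -0.0382 -0.0009 0.2014
griptop 5823 [-0.03817857  0.00017687] [-0.0382 -0.0014] z 0.23293287528836712
collar 1408 [-0.0523 -0.0221] [0.1751 0.1762 0.1771]
pin tool 311 [ 0.0012 -0.0194  0.1118]
```

Call:
{"method": "servo_tool", "body": {
  "motion": [0.01,-0.001,0.002,0.4,-0.6,0,0.015,0.014,0,0.002,0,0,0,0.015,0.013,0,0.001,0,0,0,0.015,0,0,0,0,0,0,0.015]
}}

```text
clock: 17.92
eef_pos: [0.5541, -0.3052, 0.1983]
eef_rot: [[0.94, 0.341, 0.001], [0.341, -0.94, -0.002], [0.0, 0.002, -1.0]]
force: [0.9, 0.9, -2.1]
grip_width: 0.0209
```

```bash
python3 fk2.py
```

```text
[[0.94, 0.341, 0.001], [0.341, -0.94, -0.002], [0.0, 0.002, -1.0]] yaw 19.91 [ 0.9  0.9 -2.1]
TCP in stand -0.0014 -0.0013 0.1983
griptop 5833 [-0.00115508 -0.0003437 ] [-0.0012 -0.0019] z 0.22980916535210646
collar 1410 [-0.0158  0.0145] [0.1719 0.1732 0.174 ]
pin tool 312 [ 0.0012 -0.0194  0.1117]
```

Call:
{"method": "servo_tool", "body": {
  "motion": [0.001,-0.0015,0.005,0,0,0,0.015,0,0,0.005,0,0,0,0.015,0,0,0.005,0,0,0,0.015,0,0,0,0,0,0,0.015]
}}

```text
clock: 18.3
eef_pos: [0.5513, -0.3055, 0.1819]
eef_rot: [[0.941, 0.338, -0.001], [0.338, -0.941, -0.003], [-0.002, 0.003, -1.0]]
force: [-1.1, 1.2, -1.9]
grip_width: 0.0212
```

Call:
{"method": "servo_tool", "body": {
  "motion": [0,0,0.002,0,0,0,0.015,0,0,0.001,0,0,0,0.015]
}}

```text
clock: 18.47
eef_pos: [0.5508, -0.306, 0.1793]
eef_rot: [[0.942, 0.337, -0.0], [0.337, -0.942, -0.003], [-0.001, 0.003, -1.0]]
force: [-2.3, 3.5, 11.9]
grip_width: 0.0209
```

```bash
python3 fk2.py
```

```text
[[0.942, 0.337, -0.0], [0.337, -0.942, -0.003], [-0.001, 0.003, -1.0]] yaw 19.69 [-2.3  3.5 11.9]
TCP in stand -0.0048 -0.0009 0.1793
griptop 5903 [-0.00455125  0.00016883] [-0.0046 -0.0015] z 0.21083169286301814
collar 4119 [-0.0245  0.0197] [0.1492 0.1509 0.1546]
pin tool 318 [ 0.0012 -0.0195  0.1116]
```

Call:
{"method": "servo_tool", "body": {
  "motion": [0,-0.0005,-0.003,0,0,0,0.015,0.005,0,-0.001,0,0,0,0.015,0,0,0,0,0,0,0.015]
}}

```text
clock: 18.77
eef_pos: [0.5552, -0.3041, 0.184]
eef_rot: [[0.942, 0.336, 0.0], [0.336, -0.942, -0.003], [-0.001, 0.002, -1.0]]
force: [-0.7, 0.7, -0.6]
grip_width: 0.0211
```

```bash
python3 fk2.py
```

```text
[[0.942, 0.336, 0.0], [0.336, -0.942, -0.003], [-0.001, 0.002, -1.0]] yaw 19.62 [-0.7  0.7 -0.6]
TCP in stand 0.0 -0.0007 0.184
griptop 5823 [0.00030854 0.00030412] [ 0.0003 -0.0012] z 0.21552906314650558
collar 2011 [-0.0246  0.0233] [0.1514 0.1584 0.1596]
pin tool 311 [ 0.0012 -0.0194  0.1117]
```

Call:
{"method": "servo_tool", "body": {
  "motion": [0.001,-0.0005,0.0015,0,0,0,0.015,0.001,0,0.0015,0,0,0,0.015,0,0,0,0,0,0,0.015]
}}

```text
clock: 19.07
eef_pos: [0.5563, -0.3035, 0.1805]
eef_rot: [[0.942, 0.335, -0.001], [0.335, -0.942, -0.003], [-0.002, 0.003, -1.0]]
force: [0.6, -1.3, -2.2]
grip_width: 0.0212
```

Call:
{"method": "servo_tool", "body": {
  "motion": [0,0,0,0,0,0,0.045,0,0,0,0,0,0,0.045,0,0,0,0,0,0,0.045,0,0,0,0,0,0,0.045],
  "grip_force": 20
}}

```text
clock: 19.4
eef_pos: [0.5564, -0.3037, 0.1804]
eef_rot: [[0.942, 0.335, -0.001], [0.335, -0.942, -0.004], [-0.002, 0.003, -1.0]]
force: [-0.0, -0.1, 0.3]
grip_width: 0.0452
```

```bash
python3 fk2.py
```

```text
[[0.942, 0.335, -0.001], [0.335, -0.942, -0.004], [-0.002, 0.003, -1.0]] yaw 19.58 [-0.  -0.1  0.3]
TCP in stand 0.0012 -0.0006 0.1804
griptop 5596 [0.0012898  0.00019342] [ 0.0012 -0.0012] z 0.21086639893604575
collar 4634 [-0.0232  0.0256] [0.1494 0.1509 0.1548]
pin tool 325 [ 0.0006 -0.0197  0.1127]
```

Call:
{"method": "servo_tool", "body": {
  "motion": [0,0,-0.01,0,0,0,0.05,0,0,-0.015,0,0,0,0.05,0,0,-0.02,0,0,0,0.05,0,0,-0.025,0,0,0,0.05,0,0,-0.03,0,0,0,0.05,0,0,-0.03,0,0,0,0.05,-0.03,0,-0.02,0,0,0,0.05,-0.03,0,0,0,0,0,0.05,-0.03,0,0,0,0,0,0.05,0,0,0,0,0,0,0.05]
}}

```text
clock: 20.28
eef_pos: [0.4687, -0.3353, 0.3445]
eef_rot: [[0.942, 0.336, 0.001], [0.336, -0.942, -0.007], [-0.002, 0.007, -1.0]]
force: [0.2, -1.3, 1.0]
grip_width: 0.0497
```

```bash
python3 - <<'E'
from h import *
o=get_obs();print(o["eef_pos"].round(3),o["force"].round(2))
im,d,W=cloud("wrist");i=im.astype(int)
m=(i[...,0]>150)&(i[...,2]<80)&(W[...,2]>0.206)&(W[...,2]<0.218)
print("griptop",m.sum(),cv2.minAreaRect(W[m][:,:2].astype(np.float32)),np.median(W[m][:,2]))
im,d,W=cloud("scene");i=im.astype(int)
m=(i[...,2]>i[...,0]+30)&(W[...,1]<0.09)&(W[...,1]>-0.09)&(W[...,0]>0.49)&(W[...,0]<0.585)&(W[...,2]>0.11)&(W[...,2]<0.2)
P=W[m];print("hatch slope",np.linalg.lstsq(np.c_[P[:,:2],np.ones(len(P))],P[:,2],rcond=None)[0],m.sum())
S=np.load("scene0.npz")["im"]
a=cv2.resize(im[150:400,210:480],(540,500),interpolation=3);cv2.imwrite("pics/s10.png",a[...,::-1])
E
```

```text
[ 0.469 -0.335  0.345] [ 0.2  -1.31  0.95]
griptop 955 ((0.5566409826278687, -0.30491164326667786), (0.021011359989643097, 0.020079582929611206), 19.597515106201172) 0.21025022186904285
hatch slope [-0.30506388 -0.03184675  0.29484546] 915
```

View pics/s10.png

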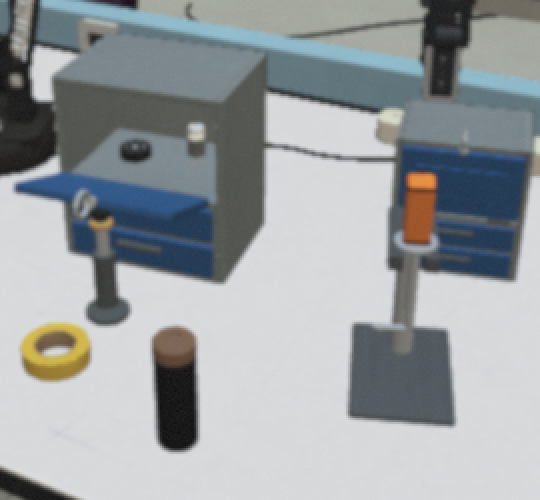

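```bash
python3 -c "
from workcell import *
print(finish_job())"
```

```text
the job is handed in; nothing more can be done
None
```

I hooked the large cabinet's hatch, swung it down onto the stop cap, unhooked, hung the pole back in its fork and handed the job in at about 20 s of the 72 s allowed.

- **Feeling the stop:** The force began to climb at about 1.2 rad of opening. I then held about 11 to 12 N at the eye for roughly half a second (8 to 12 N for over a second in all). I work that out as about 13 N on the cap at most, with no reading near 25 N.
- **Hatch:** After unhooking, the wrist camera gave it at about 1.22 rad. A rougher fit from the scene camera, after the pole was hung, gave about 1.27 rad. The last picture shows the hatch lying on the cap.
- **Pole:** It hangs upright. Its grip top is at 0.210 m, as at the start. It is within about 2 mm of where it first hung and within half a degree of the stand's direction.
- **Bystanders:** The tape roll and mic sleeve look undisturbed in the last picture. The marker was outside that view, so I did not check it again.

**First grasp:** The first grasp attempt went wrong. The tool drifted up about 15 mm while closing, for a reason I did not find, and nudged the pole about 4 mm in its fork. I opened, realigned and gripped it properly the second time.

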